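# Tighten the lens retaining ring with the two-pin spanner

## Task

Take the two-pin spanner from its rest, feel its two pins into the holes of the recessed ring in the clamped lens barrel, and turn the ring clockwise (seen from above) until it comes up against its stop. Then stand the spanner back in its rest. Work gently, without pressing hard on the lens ring or forcing it past its stop, and leave everything else on the bench where it is.

Things in the scene. Friction and masses are not known exactly. Their poses are not given: they have to be found in the camera images.
- spanner_grip (a point): Centre of the flat aluminium grip block (36 mm along x, 14 mm thick along y, 36 mm high) at the top of the loose two-pin spanner; z is up along its shank. Grasp the block across its 14 mm. Below it: a shank 14 mm thick, 28 mm long; then a round head of 42 mm diameter, 8 mm thick, its underside 54 mm below this point.
- spanner_foot (a point): Point on the spanner's axis level with the tips of its pins, 60 mm below spanner_grip; same axes. The two steel pins, 5 mm in diameter, stick down 6 mm from the head's underside, on the x axis, 13 mm either side of the spanner's axis.
- spanner: The whole steel and aluminium spanner, 78 mm tall, about 150 g, standing upright in its rest at the start; origin at spanner_foot, same axes. The lower edge of its head has a chamfer 2.5 mm wide and 3 mm high.
- barrel: The upright black lens barrel, 60 mm across, in a clamping fixture fixed to the bench (round foot of 110 mm); origin on its axis at the bench. Rim at 70 mm. z is up; the clamp jaws stand on the +y and -y side, the lever on +y. In its mouth is a round recess 44 mm across and 10 mm deep, with the brass ring at the bottom: it centres the spanner's head (42 mm) with 1 mm play all round.
- ring_face (a point): Centre of the ring's upper face, 60 mm above the bench; axes of the barrel. The ring has two holes, 7.6 mm in diameter, 7 mm deep, 13 mm either side of the centre. At the start the line through them lies 11 to 86 degrees counter-clockwise (from above) of this x axis; where must be felt (turning with some 5 N of pressure till the pins drop 6 mm and the head lies on the ring) or seen. A heavy press drags the ring round.
- ring (a joint): Turn of the brass retaining ring in its thread, rad, growing clockwise seen from above; starts at 0.5 to 0.7, 1.0 is its stop. The thread starts anywhere, so it does not tell where the holes point. Turning takes 0.15 N m; the seat is springy (2 N m/rad): it winds up 0.08 rad while turning, and at the stop the moment rises by 2 N m/rad and springs back on release. 0.3 N m is plenty.
- rest_seat (a point): Centre of the seat of the spanner's rest, a grey round holder of 56 mm diameter fixed to the bench: the underside of the spanner's head lies at this level, 20 mm above the bench, the pins hang in a 34 mm hole below it (spanner_foot 6 mm under this point), inside a lip of 45 mm inner diameter and 5 mm height. Any yaw of the spanner will do.
- spare_ring: Bystander, to be left alone: loose plain brass ring, 44 mm across, 6 mm high; origin at its underside or middle.
- jar: Bystander, to be left alone: small closed jar, 36 mm across, 45 mm high; origin at its underside or middle.
- lens_cap: Bystander, to be left alone: black disc, 48 mm across, 10 mm high; origin at its underside or middle.
- screwdriver: Bystander, to be left alone: screwdriver 150 mm long; origin at its underside or middle.
- gauge_block: Bystander, to be left alone: steel block 30 x 50 x 20 mm; origin at its underside or middle.
- loupe: Bystander, to be left alone: black conical eyeglass, 40 mm across, 34 mm high; origin at its underside or middle.
Things that resemble listed ones, but are neither listed nor needed, are in the scene too. What is shaped like the spanner but pink or turquoise is not meant.

How it is judged:
By the outcome, as a careful person would: the job done as asked, in the order asked, and still so for the second after the job is handed in, with the robot touching nothing.
It also fails if it takes over 72 s, if anything falls off the work surface, if the arm or the gripper's body presses on something with over 40 N, if the wrist force passes 120 N, or if a joint passes its speed limit or range.

## Robot

A 6-joint arm with a two-finger parallel gripper is mounted at the origin on the work surface. World frame = base frame: x ahead of the robot, y to its left, z up, the work surface at z = 0. Lengths are in mm, angles in rad, forces in N, time in s.
With the tool pointing down it reaches from about 350 to 775 mm from the base axis. Payload 7.3 kg.
Tool frame: the origin (TCP) lies midway between the tips of the shut fingers; the grasp point (between the pads) lies 19 mm behind it; x points along the fingers, y is the direction in which the jaws open and shut, and the axes are right-handed (so a half turn about x gives the same grasp; the last joint's range is limited). The gripper opens to 92 mm and grips with 3 to 60 N. Pads are 19 mm wide; open, the fingers measure 130 mm over their backs; the gripper's body (75 mm by 190 mm) begins 47 mm behind the grasp point.
Start: joints at [0.963, 0.342, 1.524, -0, 1.275, -0.146], TCP at [233.908, 470.034, 226.741] pointing down, gripper open.
Joint ranges: [-2.53, 2.53], [-0.77, 2.02], [0.04, 2.7], [-1, 4.14], [0.28, 2.66], [-3.11, 3.11]. Speed limits (rad/s): [2.57, 2.57, 3.14, 3.14, 3.14, 3.14].

## Interface

Orientations are given as [roll, pitch, yaw] about the fixed x, y, z axes, in that order (R = Rz(yaw) Ry(pitch) Rx(roll)).
In Python, from plant import bot gives the robot as it stands. The module is installed in compiled form; this text tells all that it offers.
- The arm moves only by the shell command python3 -m handwheel 'ROWS' [OPENING]. ROWS is JSON, a list that holds one entry, the list of rows, each a list of 4 numbers: the shift along the tool's x, y, z in cm, then the turn about the tool's x in rad. A call has 1 to 8 rows; each row shifts and turns the commanded pose from where the row before left it, along the tool's axes as they then stand; what a row does not reach is not made up. A row lasts 1/12 s, in which the tool goes at most 41.7 mm and 7.16 degrees, less where a joint would pass 70% of its speed; a pose out of reach is approached as far as the arm can. A call is refused whole if a number of a shift passes 4.17 or a number of a turn 0.125, either way. A call with a gripper value outside its range is refused whole. OPENING is the opening, from 0 (shut) to 1 (fully open), set as the call begins (- or left out, the last holds). The fingers move at their own pace and stop on an object; the grip force is fixed at half the most. Time passes only in rows, so rows that do not move let the fingers close. It gives the time, the measured TCP pose, the force and the opening at its end, in the units of the state.
- bot.get_obs(): the state, without advancing time (a new reading comes with each control period).
- bot.capture(name): name is "side" or "top" or "wrist"; returns (picture, depth): 384x512x3 uint8, red, green, blue; 384x512 float32, mm along the optical axis (not along the pixel's ray), 0 where there is no reading.
- bot.camera_model(name): a dict with "fx", "fy", "cx", "cy" (pixels), "dist_coeffs" ([k1, k2, p1, p2, k3] as OpenCV has them; the pictures are not rectified), "position" and "rotation" of the camera in the world. Camera axes: x right, y down, z forward; pixel columns grow to the right and rows downward; lengths in mm; the calibration is good to about 2 mm. A picture is of the moment at which its call begins: read the wrist's pose just before it. camera_model takes no time and is no camera call; for the wrist camera it gives the pose at the moment of the call.
- bot.close_job(): hands the job in, once; it reports no verdict.
Trained networks look in the newest picture that a camera, given by its name, has taken for a name from the list of things; names that differ only in an ending like _2 or _b are one class to them, and where a whole thing is asked for, a point or a joint stands for the part that bears it (a point fixed in the world has none). Each returns a list of dicts, best first, with "conf" (0 to 1); they miss things now and then, are a little off and sometimes report something else, mostly with a low value. They report only what shows in the picture. A call takes as long as a camera call. They do not tell look-alikes from the thing itself.
- bot.find_in(camera, label): "bbox" ([left, top, width, height] in pixels, round what is visible of it).
- bot.spot_point(camera, label): "point" ([column, row] in pixels: a listed point, or the origin of a listed thing).
The state is a dict: "time": time; "joint_positions": joint angles; "dq": joint speeds; "tau": joint torques, N m; "tool_pos": TCP position; "tcp_rot": TCP orientation; "contact_force": force on the tool from outside, world axes, zero at the start; "moment": the same for the moment, N m; "grip_width": finger opening in mm.
Only numpy, scipy, OpenCV 4.12 (cv2) and the standard library are available. Lean on these libraries where they do the work, as an engineer would, in place of code of your own. Each camera call takes 0.05 s, during which the arm holds its last target.

## Working session

There is one attempt and no reset: what is moved stays moved. The work goes in short steps, Python scripts to look and compute and a shell command to move; the robot and the scene stay as the last step left them, time stands still between calls to the robot, and variables do not carry over. Pictures are saved under pics/ and viewed, and the job is handed in when it is done.

```bash
mkdir -p pics; ls; cat > h.py <<'E'
import numpy as np, cv2
from plant import bot
from scipy.spatial.transform import Rotation as Ro
def cam(n):
    m=bot.camera_model(n)
    K=np.array([[m['fx'],0,m['cx']],[0,m['fy'],m['cy']],[0,0,1.]])
    R=np.array(m['rotation'])
    return K,np.array(m['dist_coeffs'],float),np.array(m['position'],float),R
def ray(c,p):
    K,d,t,R=c
    u=cv2.undistortPoints(np.array([[p]],float),K,d)[0,0]
    return np.array([u[0],u[1],1.])
def atz(c,p,z):
    r=c[3]@ray(c,p); s=(z-c[2][2])/r[2]; return c[2]+s*r
def atd(c,p,d):
    return c[2]+c[3]@(ray(c,p)*d)
def proj(c,P):
    K,d,t,R=c
    q=R.T@(np.array(P,float)-t)
    return cv2.projectPoints(q.reshape(1,1,3),np.zeros(3),np.zeros(3),K,d)[0][0,0]
def save(n,im): cv2.imwrite('pics/'+n+'.png',im[:,:,::-1])
E
python3 - <<'E'
from h import *
o=bot.get_obs()
for k,v in o.items(): print(k,np.round(v,3))
for n in ['top','side','wrist']:
    m=bot.camera_model(n); print(n,{k:np.round(v,3).tolist() for k,v in m.items()})
    im,d=bot.capture(n); save(n+'0',im); np.savez('pics/'+n+'0.npz',im=im,d=d)
    for l in ['spanner_grip','spanner','barrel','ring_face','rest_seat']:
        print(n,l,[(np.round(q['point']).tolist(),round(q['conf'],2)) for q in bot.spot_point(n,l)])
E
```

```text
pics
time 0.0
joint_positions [ 0.963  0.343  1.525 -0.     1.275 -0.146]
dq [ 0.    -0.     0.    -0.001 -0.     0.   ]
tau [-1.0000e-03 -4.3124e+01 -2.4422e+01  7.2000e-02  5.6000e-02 -0.0000e+00]
tool_pos [233.667 469.668 226.045]
tcp_rot [-1.699  1.569 -2.16 ]
contact_force [0.619 0.113 0.272]
moment [-0.013  0.037 -0.014]
grip_width 91.661
top {'fx': 372.799, 'fy': 372.799, 'cx': 257.616, 'cy': 192.735, 'dist_coeffs': [-0.055, 0.0, 0.0, 0.0, 0.0], 'position': [457.818, 0.157, 704.371], 'rotation': [-3.044, 0.023, -1.574]}
top spanner_grip [([318.0, 221.0], 0.92), ([391.0, 181.0], 0.67), ([376.0, 117.0], 0.59)]
top spanner [([379.0, 183.0], 0.94), ([315.0, 224.0], 0.78), ([369.0, 126.0], 0.65)]
top barrel [([151.0, 204.0], 0.74)]
top ring_face [([140.0, 199.0], 0.64)]
top rest_seat [([378.0, 179.0], 0.87)]
side {'fx': 437.316, 'fy': 437.316, 'cx': 251.182, 'cy': 188.994, 'dist_coeffs': [-0.109, 0.0, 0.0, 0.0, 0.0], 'position': [179.849, -448.267, 685.18], 'rotation': [-2.386, -0.005, -0.636]}
side spanner_grip [([261.0, 243.0], 0.93), ([342.0, 258.0], 0.73), ([380.0, 229.0], 0.58)]
side spanner [([375.0, 251.0], 0.98), ([332.0, 279.0], 0.76), ([262.0, 261.0], 0.66)]
side barrel [([193.0, 157.0], 0.87), ([331.0, 277.0], 0.23)]
side ring_face [([189.0, 141.0], 0.97), ([261.0, 217.0], 0.16)]
side rest_seat [([333.0, 277.0], 0.63)]
wrist {'fx': 299.602, 'fy': 299.602, 'cx': 256.747, 'cy': 195.04, 'dist_coeffs': [-0.044, 0.0, 0.0, 0.0, 0.0], 'position': [158.12, 506.672, 384.823], 'rotation': [2.829, -0.001, 1.108]}
wrist spanner_grip []
wrist spanner []
wrist barrel []
wrist ring_face []
wrist rest_seat []
```

```bash
sed -i "s/R=np.array(m\['rotation'\])/R=Ro.from_euler('xyz',m['rotation']).as_matrix()/" h.py
python3 - <<'E'
import cv2
for n in ['top0','side0']:
    im=cv2.imread(f'pics/{n}.png'); cv2.imwrite(f'pics/{n}b.png',cv2.resize(im,(800,600),interpolation=cv2.INTER_CUBIC))
E
```

```text
(no output)
```

View pics/top0b.png

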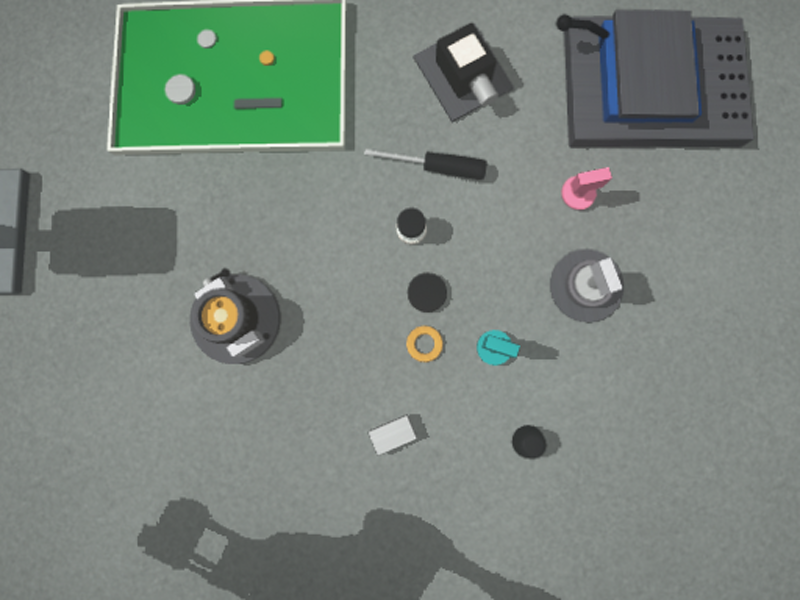

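View pics/side0b.png

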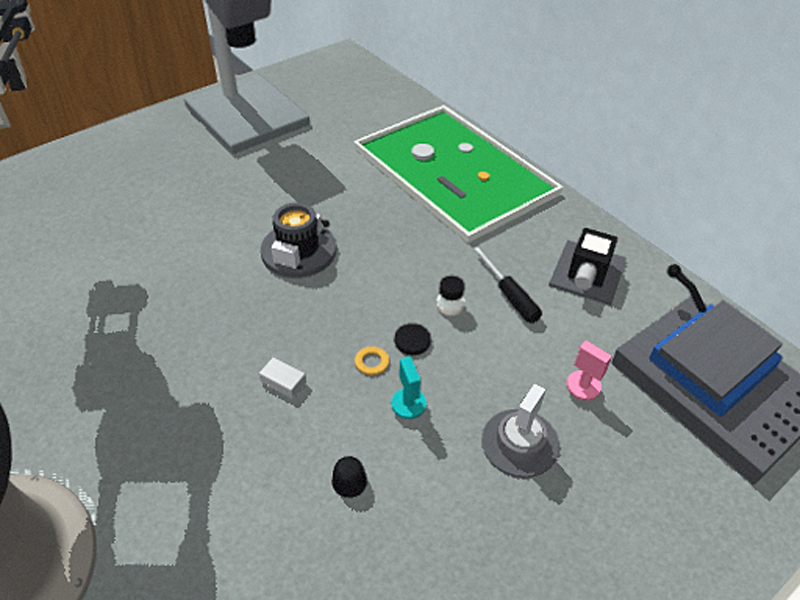

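```bash
python3 - <<'E'
import cv2,numpy as np
a=cv2.imread('pics/top0.png')
c1=cv2.resize(a[165:240,115:190],(400,400),interpolation=cv2.INTER_CUBIC)
c2=cv2.resize(a[145:220,340:415],(400,400),interpolation=cv2.INTER_CUBIC)
cv2.imwrite('pics/crop1.png',np.hstack([c1,c2]))
from h import *
d=np.load('pics/top0.npz')['d']
c=cam('top')
for p in [(151,204),(140,199),(140,202),(378,179),(379,183),(389,175)]:
    print(p,d[p[1],p[0]],atd(c,p,d[p[1],p[0]]).round(1))
s=cam('side'); ds=np.load('pics/side0.npz')['d']
for p in [(342,258),(189,141),(333,277)]:
    print(p,ds[p[1],p[0]],atd(s,p,ds[p[1],p[0]]).round(1))
E
```

```text
(151, 204) 651.5939 [502.5 202.3  58.5]
(140, 199) 652.7971 [511.4 222.1  58.6]
(140, 202) 650.7001 [506.  221.4  60.2]
(378, 179) 658.76746 [ 545.8 -198.9   46.4]
(379, 183) 667.309 [ 539.8 -203.3   37.1]
(389, 175) 615.3584 [ 546.6 -204.3   89.9]
(342, 258) 708.67267 [ 541.6 -213.3   92.9]
(189, 141) 954.3235 [507.1 218.6  61.8]
(333, 277) 757.7742 [ 539.8 -207.4   28.9]
```

View pics/crop1.png

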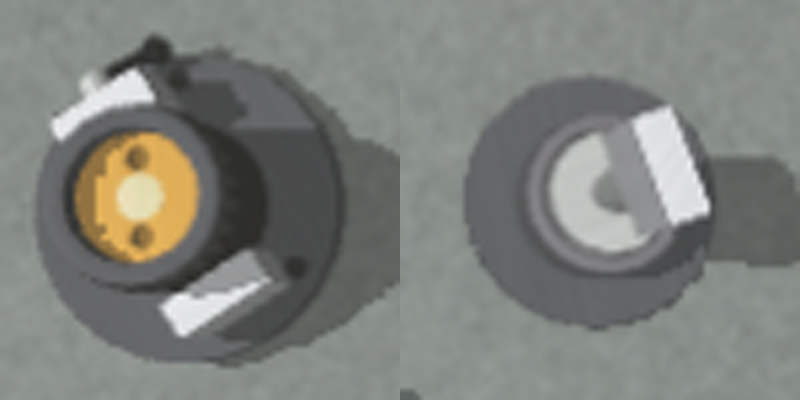

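```bash
python3 - <<'E'
from h import *
c=cam('top'); D=np.load('pics/top0.npz'); d=D['d']
f=lambda x,y,ox,oy:(ox+x/5.3333-.4,oy+y/5.3333-.4)
h1=atz(c,f(138,157,115,165),59);h2=atz(c,f(142,236,115,165),59)
print(h1,h2,np.linalg.norm(h1-h2),(h1+h2)/2,np.degrees(np.arctan2(*(h1-h2)[[1,0]])))
Q=[atz(c,f(x-400,y,340,145),92) for x,y in [(635,125),(672,105),(708,213),(668,226)]]
print(np.round(Q,1),np.mean(Q,0)); 
for e in (Q[2]-Q[1],Q[3]-Q[0]): print(np.linalg.norm(e),np.degrees(np.arctan2(e[1],e[0])))
# point clouds
def cloud(c,d,u0,u1,v0,v1):
    P=[];
    for v in range(v0,v1):
        for u in range(u0,u1):
            if d[v,u]>0: P.append(atd(c,(u,v),d[v,u]))
    return np.array(P)
for n in ['top','side']:
    cc=cam(n); dd=np.load(f'pics/{n}0.npz')['d']
    if n=='top': A=cloud(cc,dd,340,415,145,220);B=cloud(cc,dd,115,190,165,240)
    else: A=cloud(cc,dd,300,380,235,310);B=cloud(cc,dd,160,220,120,180)
    T=A[(A[:,2]>85)&(A[:,2]<100)]; r=cv2.minAreaRect(T[:,:2].astype(np.float32)); print(n,len(T),T.mean(0),r)
    L=A[(A[:,2]>22)&(A[:,2]<36)];r=cv2.minEnclosingCircle(L[:,:2].astype(np.float32));print('lip',len(L),np.median(L[:,2]),r)
    L=A[(A[:,2]>6)&(A[:,2]<18)];print('n',len(L), L[:,2].mean() if len(L) else 0)
    M=B[(B[:,2]>66)&(B[:,2]<76)];r=cv2.minEnclosingCircle(M[:,:2].astype(np.float32));print('rim',len(M),np.median(M[:,2]),r)
    bench=np.r_[A[A[:,2]<6],B[B[:,2]<6]]; print('bench',bench[:,2].mean())
E
```

```text
[520.12080399 221.36843006  59.        ] [493.99811599 219.32540672  59.        ] 26.202457374898263 [507.05945999 220.34691839  59.        ] 4.471929674865599
[[ 558.  -195.2   92. ]
 [ 564.3 -207.1   92. ]
 [ 530.3 -216.9   92. ]
 [ 526.3 -204.3   92. ]] [ 544.72841168 -205.87168609   92.        ]
35.350295464194055 -163.78635022372157
32.95372744745865 -164.01579227579626
top 204 [ 545.95445402 -205.5498862    90.61624883] ((546.0628662109375, -206.01705932617188), (35.67923355102539, 15.296801567077637), 18.226369857788086)
lip 386 25.909943738720244 ((546.1718139648438, -205.70095825195312), 27.893640518188477)
n 79 11.89905820169894
rim 430 68.60420265974409 ((507.4067687988281, 220.16004943847656), 30.183683395385742)
bench -0.4905173979237407
side 183 [ 543.41735265 -207.21782062   91.37463995] ((544.9357299804688, -206.38206481933594), (37.49460220336914, 14.23628044128418), 19.09357261657715)
lip 552 26.844162620345173 ((588.2321166992188, -204.93112182617188), 70.41458892822266)
n 356 12.52220000268779
rim 222 69.14955220715194 ((505.74932861328125, 220.80946350097656), 30.684158325195312)
bench 0.5245020953208746
```

```bash
cat >> h.py <<'E'
def tool():
    o=bot.get_obs(); return np.array(o['tool_pos']),Ro.from_euler('xyz',o['tcp_rot']).as_matrix(),o
def togo(P,ydeg=None):
    p,R,o=tool(); d=R.T@(np.array(P,float)-p)
    a=np.arctan2(R[1,1],R[0,1]); s='%.2f %.2f %.2f cm'%tuple(d/10)
    print('pos',p.round(1),'ydir',np.degrees(a).round(2),'tilt',R[:,0].round(3),'shift',s,
      '' if ydeg is None else 'turn %.3f'%((a-np.radians(ydeg)+np.pi)%(2*np.pi)-np.pi),'q',np.round(o['joint_positions'],2),
      'F',np.round(o['contact_force'],1),'M',np.round(o['moment'],2),'w',round(o['grip_width'],1),'t',round(o['time'],2))
E
python3 - <<'E'
from h import *
togo((430,230,226),108); togo((545,-206,160),-72)
p,R,o=tool(); print(R.round(3)); c=cam('wrist'); print(R.T@(c[2]-p), (R.T@c[3]).round(3))
E
```

```text
pos [233.9 470.  226.7] ydir 63.54 tilt [ 0.  0. -1.] shift 0.07 -12.75 28.25 cm turn -0.776 q [ 0.96  0.34  1.52  0.    1.28 -0.15] F [-0.2 -0.1  0.5] M [ 0.03  0.04 -0.02] w 92.0 t 0.9
pos [233.9 470.  226.7] ydir 63.54 tilt [ 0.  0. -1.] shift 6.67 -46.66 57.97 cm turn 2.366 q [ 0.96  0.34  1.52  0.    1.28 -0.15] F [-0.2 -0.1  0.5] M [ 0.03  0.04 -0.02] w 92.0 t 0.9
[[ 0.     0.446  0.895]
 [ 0.     0.895 -0.446]
 [-1.     0.    -0.   ]]
[-158.0883418    -0.95219607  -84.18657146] [[-0.001 -0.307  0.952]
 [ 1.    -0.001  0.   ]
 [ 0.001  0.952  0.307]]
```

```bash
python3 -m handwheel '[[[0,-1.39,4.15,0],[0,-1.39,4.15,0],[0,-1.39,4.15,0],[0,-1.39,4.15,0],[0,-1.39,4.15,0],[0,-1.39,4.15,0],[0,-1.39,4.15,0],[0,-1.39,4.15,0]]]'
python3 -m handwheel '[[[0,0,0,-0.12],[0,0,0,-0.12],[0,0,0,-0.12],[0,0,0,-0.12],[0,0,0,-0.12],[0,0,0,0],[0,0,0,0]]]'
python3 - <<'E'
from h import *
togo((487,220,226),100)
im,d=bot.capture('wrist'); c=cam('wrist'); save('w1',im); np.savez('pics/w1.npz',im=im,d=d)
import pickle; pickle.dump(c,open('pics/w1.pkl','wb'))
print(bot.spot_point('wrist','ring_face'),proj(c,(507,220,60)))
E
```

```text
time: 1.57
tool_pos: [470.9, 232.7, 227.0]
tcp_rot: [1.06, 1.57, 0.598]
contact_force: [0.3, 1.4, -0.9]
grip_width: 91.9
time: 2.15
tool_pos: [469.7, 234.4, 226.7]
tcp_rot: [1.235, 1.571, 1.37]
contact_force: [-0.9, 0.3, -0.1]
grip_width: 91.6
pos [469.7 234.4 226.7] ydir 97.71 tilt [ 0.  0. -1.] shift 0.07 -1.66 1.52 cm turn -0.040 q [ 0.32  0.34  1.52  0.    1.28 -1.39] F [-0.9  0.3 -0.1] M [ 0.06 -0.01 -0.05] w 91.6 t 2.15
[{'point': [241.6, 207.3], 'conf': 0.65}] [240.41713908 207.13778964]
```

View pics/w1.png

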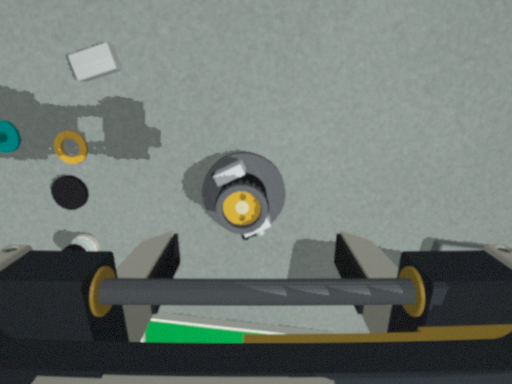

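```bash
python3 - <<'E'
import cv2
a=cv2.imread('pics/w1.png'); cv2.imwrite('pics/w1c.png',cv2.resize(a[175:245,205:285],(800,700)[::1],interpolation=cv2.INTER_CUBIC)[:600])
E
```

```text
(no output)
```

View pics/w1c.png

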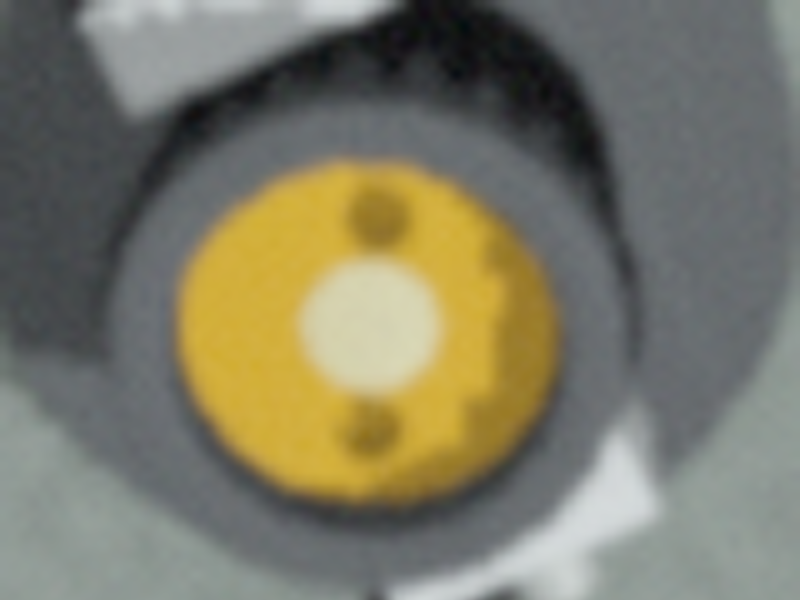

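```bash
python3 - <<'E'
from h import *
import pickle; c=pickle.load(open('pics/w1.pkl','rb')); d=np.load('pics/w1.npz')['d']
f=lambda x,y:(205+x/10-.45,175+y/10-.45)
h1=atz(c,f(378,215),59.);h2=atz(c,f(371,428),59.)
print(h1,h2,np.linalg.norm(h1-h2),(h1+h2)/2,np.degrees(np.arctan2(*(h2-h1)[[1,0]])))
print('lens/ring ctr',atz(c,f(370,325),60),atz(c,f(367,333),60))
P=np.array([atd(c,(u,v),d[v,u]) for v in range(170,250) for u in range(195,295) if d[v,u]>0])
M=P[(P[:,2]>65)&(P[:,2]<76)]; print('rim',np.median(M[:,2]),cv2.minEnclosingCircle(M[:,:2].astype(np.float32)))
togo((545,-206,200),108)
E
```

```text
[493.6572208  220.61154009  59.        ] [519.83803442 222.90526925  59.        ] 26.281099575877995 [506.74762761 221.75840467  59.        ] 5.006960160976955
lens/ring ctr [506.71860197 221.28402614  60.        ] [507.74253088 221.05604707  60.        ]
rim 69.92990856637226 ((506.87249755859375, 221.30856323242188), 29.84524154663086)
pos [469.7 234.5 226.7] ydir 97.73 tilt [ 0.  0. -1.] shift 2.67 -44.66 1.54 cm turn -0.179 q [ 0.32  0.34  1.52  0.    1.28 -1.39] F [ 0.1 -0.2 -0.2] M [ 0.06 -0.05  0.01] w 92.1 t 2.25
```

```bash
python3 -m handwheel '[[[0,-4.1,0,0],[0,-4.1,0,0],[0,-4.1,0,0],[0,-4.1,0,0],[0,-4.1,0,0],[0,-4.1,0,0],[0,-4.1,0,0],[0,-4.1,0,0]]]'
python3 -m handwheel '[[[0,-4.1,0,0],[0,-4.1,0,0],[0,-2.5,0,0],[0,0,0,-0.09],[0,0,0,-0.09],[0,0,0,0],[0,0,0,0]]]'
python3 - <<'E'
from h import *
togo((545,-206,200),108)
im,d=bot.capture('wrist'); c=cam('wrist'); save('w2',im); np.savez('pics/w2.npz',im=im,d=d)
import pickle; pickle.dump(c,open('pics/w2.pkl','wb'))
print(bot.spot_point('wrist','spanner_grip'),proj(c,(545,-206,74)))
P=np.array([np.r_[atd(c,(u,v),d[v,u]),u,v] for v in range(100,300) for u in range(150,350) if d[v,u]>0])
P=P[np.hypot(P[:,0]-545,P[:,1]+206)<45]
T=P[(P[:,2]>85)&(P[:,2]<100)]; print(len(T),np.median(T[:,2]),cv2.minAreaRect(T[:,:2].astype(np.float32)),T.mean(0))
L=P[(P[:,2]>22)&(P[:,2]<36)];print(np.median(L[:,2]),cv2.minEnclosingCircle(L[:,:2].astype(np.float32)))
cv2.imwrite('pics/w2c.png',cv2.resize(im[130:280,170:320,::-1],(600,600),interpolation=cv2.INTER_CUBIC))
E
```

```text
time: 2.92
tool_pos: [514.8, -92.4, 226.9]
tcp_rot: [-0.147, 1.57, -0.012]
contact_force: [-0.8, -0.3, -0.3]
grip_width: 91.6
time: 3.5
tool_pos: [529.6, -196.4, 226.6]
tcp_rot: [1.845, 1.571, 2.159]
contact_force: [-0.5, 0.2, 0.6]
grip_width: 91.7
pos [ 529.6 -196.4  226.6] ydir 107.99 tilt [-0.  0. -1.] shift 2.66 -1.39 1.17 cm turn -0.000 q [-0.49  0.42  1.41  0.    1.31 -2.38] F [-0.5  0.2  0.6] M [ 0.07  0.02 -0.01] w 91.7 t 3.5
[{'point': [220.6, 271.7], 'conf': 0.8}, {'point': [358.6, 159.9], 'conf': 0.78}, {'point': [242.1, 192.6], 'conf': 0.62}] [244.02723083 191.35730974]
475 92.21726326693891 ((545.5676879882812, -206.29039001464844), (36.033756256103516, 13.912057876586914), 19.44489288330078) [ 544.67643551 -206.41611221   91.98842524  243.03157895  196.02947368]
26.9027242646996 ((545.9414672851562, -206.17103576660156), 27.88288688659668)
```

View pics/w2.png

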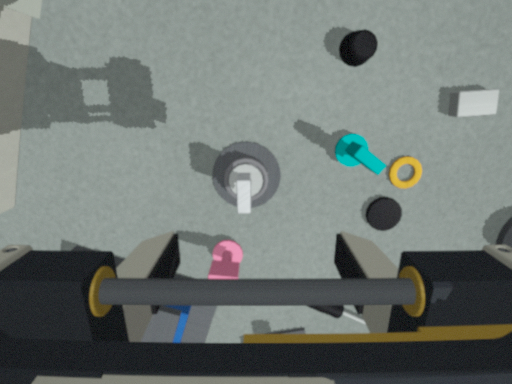

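View pics/w2c.png

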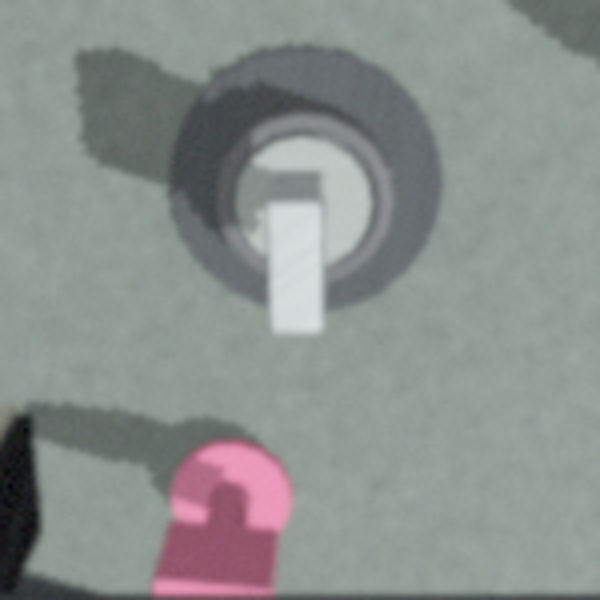

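```bash
python3 -m handwheel '[[[0,-1.42,1.21,-0.009],[2,0,0,0],[4,0,0,0],[4,0,0,0],[3.5,0,0,0],[2,0,0,0],[0,0,0,0],[0,0,0,0]]]' 1
python3 - <<'E'
from h import *
togo((545.5,-206.2,55),108.5)
im,d=bot.capture('wrist'); save('w3',im)
E
```

```text
time: 4.27
tool_pos: [545.4, -205.6, 71.4]
tcp_rot: [2.291, 1.569, 2.617]
contact_force: [0.4, -0.5, 1.2]
grip_width: 91.4
pos [ 545.4 -205.6   71.4] ydir 108.7 tilt [-0.001  0.001 -1.   ] shift 1.64 -0.06 -0.01 cm turn 0.004 q [-0.49  0.61  1.55  0.    0.98 -2.39] F [ 0.4 -0.5  1.2] M [ 0.04  0.01 -0.07] w 91.4 t 4.27
```

View pics/w3.png

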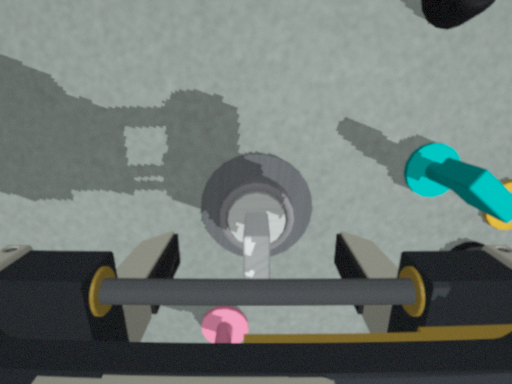

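```bash
python3 -m handwheel '[[[0.9,-0.03,0,0.004],[0.74,-0.03,0,0],[0,0,0,0],[0,0,0,0]]]' 0.35
python3 -m handwheel '[[[0,0,0,0],[0,0,0,0],[0,0,0,0],[0,0,0,0],[0,0,0,0],[0,0,0,0]]]' 0
python3 - <<'E'
from h import *
togo((545.5,-206.2,55),108.5)
E
```

```text
time: 4.65
tool_pos: [545.7, -206.7, 55.4]
tcp_rot: [0.953, 1.571, 1.276]
contact_force: [0.4, 0.3, 0.3]
grip_width: 69.7
time: 5.15
tool_pos: [545.8, -206.7, 55.4]
tcp_rot: [-0.375, 1.571, -0.052]
contact_force: [-0.4, 0.2, 0.2]
grip_width: 29.6
pos [ 545.8 -206.7   55.4] ydir 108.52 tilt [ 0. -0. -1.] shift 0.04 0.06 -0.01 cm turn 0.000 q [-0.49  0.63  1.57  0.    0.95 -2.39] F [-0.4  0.2  0.2] M [0.04 0.02 0.03] w 29.6 t 5.15
```

```bash
python3 -m handwheel '[[[0,0,0,0],[0,0,0,0],[0,0,0,0],[0,0,0,0],[0,0,0,0],[0,0,0,0]]]' 0
python3 - <<'E'
from h import *
togo((545.5,-206.2,55),108.5)
E
```

```text
time: 5.65
tool_pos: [545.7, -206.6, 55.2]
tcp_rot: [1.79, 1.571, 2.113]
contact_force: [-0.4, -0.4, -1.8]
grip_width: 14.0
pos [ 545.7 -206.6   55.2] ydir 108.52 tilt [-0.  0. -1.] shift 0.02 0.05 -0.01 cm turn 0.000 q [-0.49  0.63  1.57  0.    0.95 -2.39] F [-0.4 -0.4 -1.8] M [ 0.08 -0.01  0.  ] w 14.0 t 5.65
```

```bash
python3 -m handwheel '[[[-0.5,0,0,0],[-1.5,0,0,0],[-3,0,0,0],[-4,0,0,0],[-3,0,0,0],[-1.5,0,0,0],[0,0,0,0],[0,0,0,0]]]' 0
python3 - <<'E'
from h import *
togo((507,221,190),94.7)
im,d=bot.capture('side'); save('s4',im[150:330,200:440])
im,d=bot.capture('wrist'); save('w4',im)
E
```

```text
time: 6.32
tool_pos: [545.8, -206.7, 190.7]
tcp_rot: [-0.759, 1.569, -0.436]
contact_force: [0.1, -0.3, -1.9]
grip_width: 13.8
pos [ 545.8 -206.7  190.7] ydir 108.52 tilt [ 0.001 -0.001 -1.   ] shift 0.04 41.79 9.90 cm turn 0.241 q [-0.49  0.48  1.41  0.    1.25 -2.39] F [ 0.1 -0.3 -1.9] M [0.08 0.02 0.02] w 13.8 t 6.32
```

View pics/s4.png

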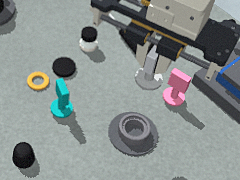

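View pics/w4.png

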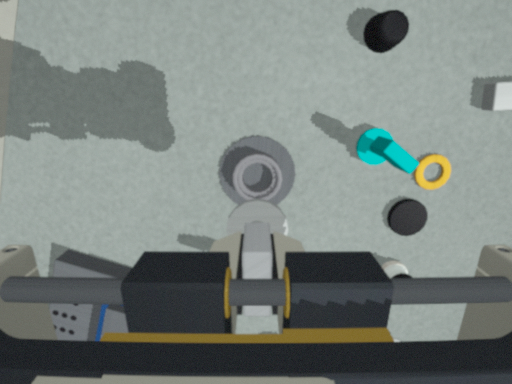

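```bash
python3 -m handwheel '[[[0,2,0.4,0],[0,3.5,0.8,0],[0,4,1,0],[0,4,1,0],[0,4,1,0],[0,4,1,0],[0,4,1,0],[0,4,1,0]]]' 0
python3 -m handwheel '[[[0,4,1,0],[0,3,0.7,0],[0,2.5,0.6,0],[0,0,0,0.12],[0,0,0,0.12],[0,0,0,0],[0,0,0,0],[0,0,0,0]]]' 0
python3 - <<'E'
from h import *
togo((507,221,130),94.7)
E
```

```text
time: 7.08
tool_pos: [518.8, 97.7, 188.4]
tcp_rot: [2.84, 1.567, -3.12]
contact_force: [-0.1, -0.5, -1.2]
grip_width: 13.7
time: 7.75
tool_pos: [511.6, 192.9, 189.3]
tcp_rot: [-3.01, 1.569, -2.924]
contact_force: [0.2, 0.2, -1.6]
grip_width: 13.8
pos [511.6 192.9 189.3] ydir 94.94 tilt [-0.002 -0.    -1.   ] shift 5.93 2.84 -0.20 cm turn 0.004 q [ 0.22  0.41  1.52  0.    1.21 -1.44] F [ 0.2  0.2 -1.6] M [0.03 0.01 0.03] w 13.8 t 7.75
```

```bash
python3 -m handwheel '[[[1,1.4,-0.1,0.004],[2,1.44,-0.1,0],[2,0,0,0],[0,0,0,0],[0,0,0,0]]]' 0
python3 - <<'E'
from h import *
togo((507,221,120),94.7)
im,d=bot.capture('wrist'); save('w5',im)
im,d=bot.capture('side'); save('s5',cv2.resize(im[90:200,130:270],(700,550),interpolation=cv2.INTER_CUBIC))
E
```

```text
time: 8.17
tool_pos: [507.1, 220.8, 139.5]
tcp_rot: [-2.917, 1.568, -2.836]
contact_force: [0.5, 1.0, -0.1]
grip_width: 14.1
pos [507.1 220.8 139.5] ydir 94.61 tilt [-0.003 -0.001 -1.   ] shift 1.95 0.02 -0.00 cm turn -0.002 q [ 0.27  0.48  1.57 -0.    1.1  -1.38] F [ 0.5  1.  -0.1] M [-0.01 -0.01  0.01] w 14.1 t 8.17
```

View pics/w5.png

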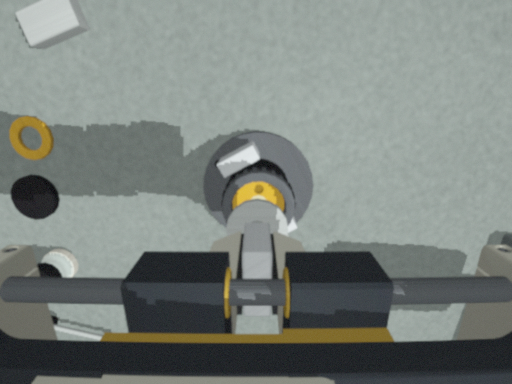

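View pics/s5.png

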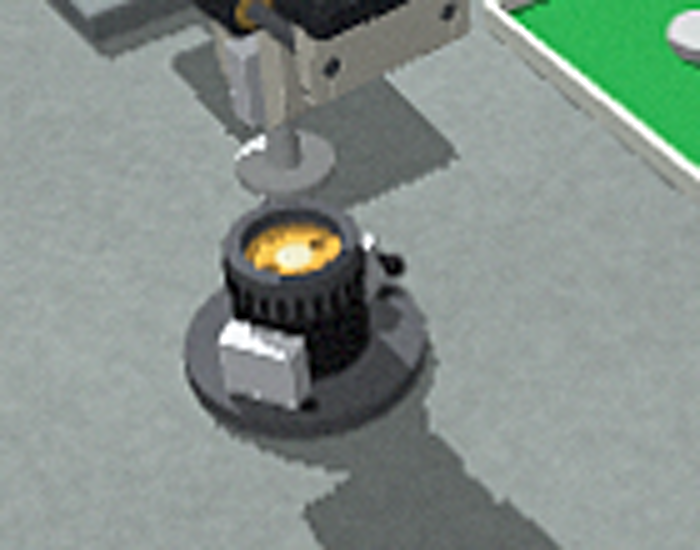

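```bash
python3 -m handwheel '[[[1.5,0,0,0],[1,0,0,0],[0.5,0,0,0],[0,0,0,0]]]' 0
python3 -m handwheel '[[[0.2,0,0,0],[0.2,0,0,0],[0,0,0,0]]]' 0
python3 - <<'E'
from h import *
togo((507,221,101),94.7)
E
```

```text
time: 8.6
tool_pos: [507.2, 221.0, 109.6]
tcp_rot: [-2.973, 1.569, -2.894]
contact_force: [0.4, -0.0, -0.9]
grip_width: 13.7
time: 8.85
tool_pos: [507.8, 221.5, 106.5]
tcp_rot: [0.437, 1.57, 0.516]
contact_force: [-0.9, 0.6, -2.0]
grip_width: 13.9
pos [507.8 221.5 106.5] ydir 94.54 tilt [ 0.  0. -1.] shift 0.55 -0.04 -0.08 cm turn -0.003 q [ 0.27  0.52  1.61  0.    1.02 -1.38] F [-0.9  0.6 -2. ] M [0.1  0.   0.03] w 13.9 t 8.85
```

```bash
python3 -m handwheel '[[[0.2,0,-0.03,0],[0,0,0,0]]]' 0
python3 -m handwheel '[[[0.2,0,0,0],[0,0,0,0]]]' 0
python3 -m handwheel '[[[0.15,0,0,0],[0,0,0,0]]]' 0
python3 - <<'E'
from h import *
togo((507,221,101),94.7)
E
```

```text
time: 9.02
tool_pos: [507.3, 221.4, 104.3]
tcp_rot: [1.131, 1.571, 1.211]
contact_force: [-0.8, -0.2, -1.2]
grip_width: 13.6
time: 9.18
tool_pos: [507.3, 221.4, 102.1]
tcp_rot: [-3.136, 1.571, -3.057]
contact_force: [-0.5, -0.0, -0.9]
grip_width: 13.8
time: 9.35
tool_pos: [507.3, 221.4, 100.6]
tcp_rot: [3.138, 1.571, -3.066]
contact_force: [0.2, 0.6, -1.3]
grip_width: 13.5
pos [507.3 221.4 100.6] ydir 94.54 tilt [-0. -0. -1.] shift -0.04 -0.04 -0.03 cm turn -0.003 q [ 0.27  0.52  1.61  0.    1.01 -1.38] F [ 0.2  0.6 -1.3] M [0.04 0.06 0.05] w 13.5 t 9.35
```

No contact yet, and the head is inside the recess. I'll keep going down.

```bash
python3 -m handwheel '[[[0.1,0,0,0],[0,0,0,0]]]' 0
python3 -m handwheel '[[[0.1,0,0,0],[0,0,0,0]]]' 0
python3 -m handwheel '[[[0.1,0,0,0],[0,0,0,0]]]' 0
python3 - <<'E'
from h import *
togo((507,221,95),94.7)
E
```

```text
time: 9.52
tool_pos: [507.3, 221.4, 99.7]
tcp_rot: [2.977, 1.571, 3.056]
contact_force: [-0.8, -0.7, -1.6]
grip_width: 14.0
time: 9.68
tool_pos: [507.3, 221.4, 98.7]
tcp_rot: [3.061, 1.571, 3.14]
contact_force: [0.7, -0.3, -1.1]
grip_width: 13.8
time: 9.85
tool_pos: [507.3, 221.4, 97.7]
tcp_rot: [2.851, 1.571, 2.93]
contact_force: [-0.1, -0.2, -2.0]
grip_width: 13.8
pos [507.3 221.4  97.7] ydir 94.54 tilt [-0.  0. -1.] shift 0.27 -0.04 -0.03 cm turn -0.003 q [ 0.27  0.53  1.62  0.    1.   -1.38] F [-0.1 -0.2 -2. ] M [ 0.03 -0.    0.06] w 13.8 t 9.85
```

```bash
python3 -m handwheel '[[[0.1,0,0,0],[0,0,0,0]]]' 0
python3 -m handwheel '[[[0.1,0,0,0],[0,0,0,0]]]' 0
python3 -m handwheel '[[[0.05,0,0,0],[0,0,0,0]]]' 0
python3 - <<'E'
from h import *
togo((507,221,95),94.7)
E
```

```text
time: 10.02
tool_pos: [507.3, 221.4, 96.7]
tcp_rot: [3.038, 1.571, 3.117]
contact_force: [-0.3, 0.4, -0.3]
grip_width: 14.0
time: 10.18
tool_pos: [507.3, 221.4, 95.7]
tcp_rot: [2.995, 1.571, 3.074]
contact_force: [-0.2, -0.5, -1.6]
grip_width: 14.1
time: 10.35
tool_pos: [507.4, 221.4, 95.2]
tcp_rot: [2.118, 1.571, 2.197]
contact_force: [-0.4, -1.2, -1.7]
grip_width: 13.7
pos [507.4 221.4  95.2] ydir 94.54 tilt [-0.  0. -1.] shift 0.02 -0.04 -0.04 cm turn -0.003 q [ 0.27  0.53  1.62  0.    0.99 -1.38] F [-0.4 -1.2 -1.7] M [0.06 0.01 0.08] w 13.7 t 10.35
```

```bash
python3 -m handwheel '[[[0.03,0,0,0],[0,0,0,0]]]' 0
python3 -m handwheel '[[[0.03,0,0,0],[0,0,0,0]]]' 0
python3 - <<'E'
from h import *
togo((507,221,95),94.7)
for i in range(4):
    bot.capture('side'); o=bot.get_obs(); print(np.round(o['contact_force'],1),np.round(o['moment'],3))
E
```

```text
time: 10.52
tool_pos: [507.4, 221.4, 95.1]
tcp_rot: [0.51, 1.571, 0.589]
contact_force: [-0.7, 0.1, 0.3]
grip_width: 14.2
time: 10.68
tool_pos: [507.4, 221.4, 95.1]
tcp_rot: [0.227, 1.57, 0.306]
contact_force: [-2.5, -1.0, 2.2]
grip_width: 14.2
pos [507.4 221.4  95.1] ydir 94.54 tilt [ 0.  0. -1.] shift 0.01 -0.04 -0.05 cm turn -0.003 q [ 0.27  0.53  1.62  0.    0.99 -1.38] F [-2.5 -1.   2.2] M [-0.03  0.28 -0.02] w 14.2 t 10.68
[-0.9 -0.8  3.6] [-0.058  0.304  0.041]
[-1.7 -0.7  3.4] [-0.04   0.313 -0.008]
[-2.7 -1.5  3.7] [-0.054  0.279  0.096]
[-1.9 -0.3  4.5] [-0.034  0.312  0.036]
```

```bash
cat > m.py <<'E'
from h import *
import sys
n=int(sys.argv[1]) if len(sys.argv)>1 else 4
F=[];M=[];A=[]
for i in range(n):
    if i: bot.capture('side')
    p,R,o=tool(); F.append(o['contact_force']);M.append(o['moment']);A.append(np.degrees(np.arctan2(R[1,1],R[0,1])))
print('t',round(o['time'],2),'pos',p.round(1),'ydir',np.mean(A).round(2),'turned',round(np.radians(94.54-np.mean(A)),3),'F',np.mean(F,0).round(1),'M',np.mean(M,0).round(3))
E
python3 -m handwheel '[[[-0.02,0,-0.02,0.04],[0,0,0,0.04],[0,0,0,0]]]' 0; python3 m.py
python3 -m handwheel '[[[0,0,0,0.04],[0,0,0,0.02],[0,0,0,0]]]' 0; python3 m.py
```

```text
time: 11.13
tool_pos: [507.5, 221.5, 95.1]
tcp_rot: [0.419, 1.57, 0.417]
contact_force: [0.4, 0.0, 2.7]
grip_width: 13.8
t 11.28 pos [507.5 221.5  95.1] ydir 89.98 turned 0.08 F [0.2 0.1 2.5] M [ 0.076  0.016 -0.01 ]
time: 11.53
tool_pos: [507.5, 221.8, 95.1]
tcp_rot: [0.727, 1.57, 0.666]
contact_force: [0.7, 2.8, 1.8]
grip_width: 13.7
t 11.68 pos [507.5 221.8  95.1] ydir 86.56 turned 0.139 F [0.9 2.4 2.4] M [ 0.579 -0.165  0.082]
```

```bash

python3 -m handwheel '[[[0,0.03,0,0.04],[0,0,0,0.02],[0,0,0,0]]]' 0; python3 m.py 3
python3 -m handwheel '[[[0,0,0,0.04],[0,0,0,0.02],[0,0,0,0]]]' 0; python3 m.py 3
```

```text
time: 11.93
tool_pos: [507.5, 221.8, 95.1]
tcp_rot: [0.515, 1.57, 0.395]
contact_force: [0.5, 2.4, 3.0]
grip_width: 13.8
t 12.03 pos [507.5 221.8  95.1] ydir 83.12 turned 0.199 F [0.8 2.5 3.1] M [ 0.526 -0.303  0.172]
time: 12.28
tool_pos: [507.5, 221.8, 95.1]
tcp_rot: [0.644, 1.57, 0.464]
contact_force: [1.8, 3.3, 2.9]
grip_width: 14.1
t 12.38 pos [507.5 221.8  95.1] ydir 79.68 turned 0.259 F [1.5 2.5 2.8] M [ 0.591 -0.377  0.144]
```

```bash

python3 -m handwheel '[[[0,0.02,0,0.04],[0,0,0,0.04],[0,0,0,0]]]' 0; python3 m.py 3
python3 -m handwheel '[[[0,0.02,0,0.04],[0,0,0,0.04],[0,0,0,0]]]' 0; python3 m.py 3
```

```text
time: 12.63
tool_pos: [507.5, 221.9, 95.1]
tcp_rot: [0.346, 1.57, 0.085]
contact_force: [2.4, 2.9, 3.1]
grip_width: 14.0
t 12.73 pos [507.5 221.9  95.1] ydir 75.11 turned 0.339 F [2.  2.3 3.8] M [ 0.462 -0.43   0.144]
time: 12.98
tool_pos: [507.5, 221.9, 95.1]
tcp_rot: [-0.021, 1.57, -0.361]
contact_force: [1.1, 2.7, 3.6]
grip_width: 13.6
t 13.08 pos [507.5 221.9  95.1] ydir 70.55 turned 0.419 F [1.5 1.3 4. ] M [ 0.236 -0.449  0.168]
```

```bash

python3 -m handwheel '[[[-0.01,0,0.02,0.03],[0,0,0,0.03],[0,0,0,0]]]' 0; python3 m.py 4
python3 -m handwheel '[[[0,0,0,0.03],[0,0,0,0],[0,0,0,0]]]' 0; python3 m.py 4
```

```text
time: 13.33
tool_pos: [507.5, 221.9, 95.1]
tcp_rot: [-0.279, 1.571, -0.68]
contact_force: [3.0, 0.8, 4.5]
grip_width: 13.6
t 13.48 pos [507.5 221.9  95.1] ydir 67.13 turned 0.478 F [2.  1.  4.3] M [ 0.188 -0.385  0.16 ]
time: 13.73
tool_pos: [507.5, 221.9, 95.1]
tcp_rot: [-0.487, 1.571, -0.916]
contact_force: [1.8, 0.7, 4.8]
grip_width: 14.1
t 13.88 pos [507.5 221.9  95.1] ydir 65.39 turned 0.509 F [1.7 0.1 4.9] M [ 0.113 -0.39   0.145]
```

```bash

python3 -m handwheel '[[[-0.02,0,0.01,0.03],[0,0,0,0],[0,0,0,0]]]' 0; python3 m.py 4
python3 -m handwheel '[[[0,0,0.01,0.03],[0,0,0,0],[0,0,0,0]]]' 0; python3 m.py 4
```

```text
time: 14.13
tool_pos: [507.5, 221.9, 95.1]
tcp_rot: [-2.479, 1.571, -2.939]
contact_force: [2.0, 0.4, 2.5]
grip_width: 13.7
t 14.28 pos [507.5 221.9  95.1] ydir 63.65 turned 0.539 F [2.2 0.5 3. ] M [ 0.099 -0.471  0.134]
time: 14.53
tool_pos: [507.5, 221.9, 95.1]
tcp_rot: [-2.672, 1.57, 3.121]
contact_force: [1.8, 0.3, 1.9]
grip_width: 13.4
t 14.68 pos [507.5 221.9  95.1] ydir 61.93 turned 0.569 F [1.7 0.7 2. ] M [ 0.147 -0.386  0.16 ]
```

```bash

python3 -m handwheel '[[[0,0,0.01,0.03],[0,0,0,0],[0,0,0,0]]]' 0; python3 m.py 4
python3 -m handwheel '[[[0,0,0,0.03],[0,0,0,0],[0,0,0,0]]]' 0; python3 m.py 4
```

```text
time: 14.93
tool_pos: [507.6, 221.9, 95.1]
tcp_rot: [-2.766, 1.57, 2.998]
contact_force: [0.3, 1.6, 1.4]
grip_width: 13.6
t 15.08 pos [507.6 221.9  95.1] ydir 60.21 turned 0.599 F [1.2 1.5 1.5] M [ 0.197 -0.293  0.144]
time: 15.33
tool_pos: [507.6, 221.9, 95.1]
tcp_rot: [-2.685, 1.57, 3.048]
contact_force: [0.5, 0.7, 1.2]
grip_width: 13.9
t 15.48 pos [507.6 221.9  95.1] ydir 58.49 turned 0.629 F [0.4 1.4 1.3] M [ 0.256 -0.212  0.197]
```

```bash

python3 -m handwheel '[[[0,0,0,0.025],[0,0,0,0],[0,0,0,0]]]' 0; python3 m.py 6
```

```text
time: 15.73
tool_pos: [507.6, 221.9, 95.1]
tcp_rot: [-2.643, 1.57, 3.066]
contact_force: [1.3, 2.1, 1.1]
grip_width: 13.9
t 15.98 pos [507.6 221.9  95.1] ydir 57.05 turned 0.654 F [0.6 1.7 0.3] M [ 0.307 -0.151  0.217]
```

```bash

python3 -m handwheel '[[[0,0,0,0.02],[0,0,0,0],[0,0,0,0]]]' 0; python3 m.py 6
```

```text
time: 16.23
tool_pos: [507.6, 221.9, 95.1]
tcp_rot: [-2.581, 1.57, 3.106]
contact_force: [0.2, 1.0, -0.1]
grip_width: 13.6
t 16.48 pos [507.6 221.9  95.1] ydir 55.87 turned 0.675 F [ 0.2  1.9 -0.1] M [ 0.352 -0.09   0.269]
```

```bash

python3 -m handwheel '[[[0.005,0,0,0.012],[0,0,0,0],[0,0,0,0]]]' 0; python3 m.py 8
```

```text
time: 16.73
tool_pos: [507.6, 221.9, 95.2]
tcp_rot: [-2.857, 1.571, 2.818]
contact_force: [-0.2, 2.3, -0.6]
grip_width: 13.7
t 17.08 pos [507.6 221.9  95.1] ydir 55.18 turned 0.687 F [-0.4  2.  -0.6] M [0.343 0.043 0.26 ]
```

```bash

python3 -m handwheel '[[[0.01,0,0,0.012],[0,0,0,0],[0,0,0,0]]]' 0; python3 m.py 10
```

```text
time: 17.33
tool_pos: [507.7, 221.9, 95.1]
tcp_rot: [-2.85, 1.571, 2.813]
contact_force: [-0.9, 1.5, 1.4]
grip_width: 13.8
t 17.78 pos [507.7 221.9  95.1] ydir 54.49 turned 0.699 F [-0.9  1.6  1.1] M [0.327 0.234 0.296]
```

```bash

python3 -m handwheel '[[[0,0,0,-0.04],[0,0,0,-0.04],[0,0,0,0]]]' 0; python3 m.py 4
python3 -m handwheel '[[[0,0,0,-0.04],[0,0,0,0],[0,0,0,0]]]' 0; python3 m.py 4
```

```text
time: 18.03
tool_pos: [507.7, 221.9, 95.1]
tcp_rot: [2.769, 1.571, 2.23]
contact_force: [-1.3, 1.6, 0.7]
grip_width: 13.7
t 18.18 pos [507.7 221.9  95.1] ydir 59.04 turned 0.62 F [-1.6  1.7  1.5] M [0.312 0.314 0.162]
time: 18.43
tool_pos: [507.7, 221.8, 95.1]
tcp_rot: [3.047, 1.571, 2.545]
contact_force: [-3.3, 0.7, 1.1]
grip_width: 13.9
t 18.58 pos [507.8 221.8  95.1] ydir 61.28 turned 0.58 F [-2.3  1.3  1.3] M [0.257 0.351 0.11 ]
```

```bash

python3 -m handwheel '[[[0,0,0,-0.04],[0,0,0,-0.04],[0,0,0,0]]]' 0; python3 m.py 4
```

```text
time: 18.83
tool_pos: [507.8, 221.8, 95.1]
tcp_rot: [0.038, 1.571, -0.382]
contact_force: [-1.4, -0.2, 2.0]
grip_width: 13.6
t 18.98 pos [507.8 221.8  95.1] ydir 65.88 turned 0.5 F [-1.6  0.4  1.4] M [ 0.139  0.312 -0.028]
```

```bash

python3 -m handwheel '[[[-0.1,0,0,-0.02],[-0.2,0,0,0],[-0.3,0,0,0],[-0.3,0,0,0],[0,0,0,0]]]' 0; python3 m.py 2
python3 -m handwheel '[[[-0.5,0,0,0],[-0.5,0,0,0],[-1.5,0,0,0],[-3,0,0,0],[-3,0,0,0],[-1,0,0,0],[0,0,0,0],[0,0,0,0]]]' 0; python3 m.py 2
python3 - <<'E'
from h import *
togo((545.7,-206.6,190),108.5)
im,d=bot.capture('wrist'); save('w6',im); c=cam('wrist')
import pickle; pickle.dump(c,open('pics/w6.pkl','wb')); print(proj(c,(507,221,60)))
im,d=bot.capture('side'); save('s6',cv2.resize(im[90:200,130:270],(700,550),interpolation=cv2.INTER_CUBIC))
E
```

```text
time: 19.4
tool_pos: [508.2, 222.0, 104.8]
tcp_rot: [0.65, 1.569, 0.25]
contact_force: [-0.1, -0.1, -1.2]
grip_width: 13.9
t 19.45 pos [508.1 221.9 104.5] ydir 67.08 turned 0.479 F [-0.3 -0.5 -1.3] M [ 0.004 -0.038  0.009]
time: 20.12
tool_pos: [507.6, 221.8, 198.8]
tcp_rot: [0.8, 1.57, 0.4]
contact_force: [-0.4, -0.8, -1.5]
grip_width: 13.6
t 20.17 pos [507.  221.7 197.8] ydir 67.09 turned 0.479 F [ 0.1 -0.1 -1.2] M [ 0.024  0.027 -0.007]
pos [507.  221.7 197.8] ydir 67.09 tilt [-0.002 -0.    -1.   ] shift 0.79 -37.94 20.24 cm turn -0.723 q [ 0.27  0.42  1.49  0.    1.24 -0.9 ] F [ 0.6  0.6 -0.9] M [-0.01  0.06  0.  ] w 14.0 t 20.17
[257.38853766 185.412005  ]
```

View pics/s6.png

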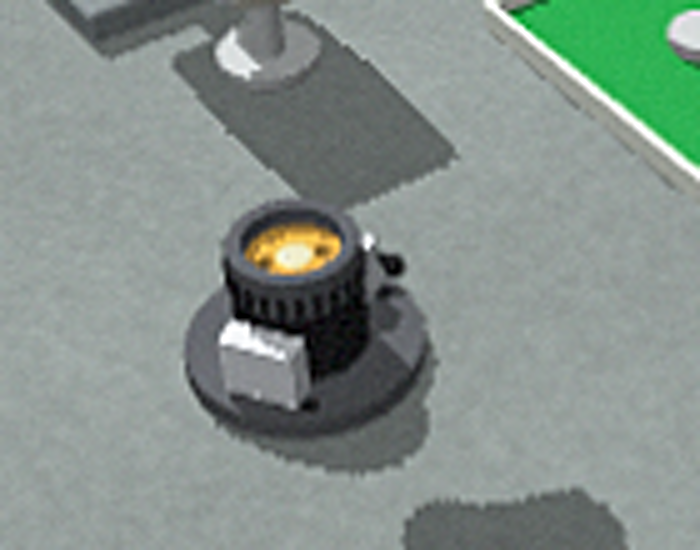

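View pics/w6.png

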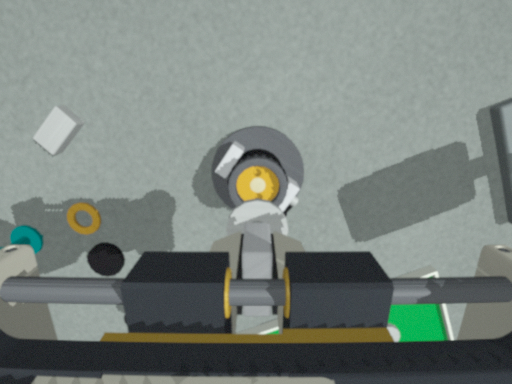

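```bash

python3 -m handwheel '[[[0,0,0,-0.12],[0,0,0,-0.12],[0,0,0,-0.12],[0,0,0,-0.12],[0,0,0,-0.12],[0,0,0,-0.12],[0,0,0,0],[0,0,0,0]]]' 0
python3 - <<'E'
from h import *
togo((545.7,-206.6,190),108.5)
E
```

```text
time: 20.93
tool_pos: [507.3, 221.7, 197.9]
tcp_rot: [3.066, 1.569, -2.901]
contact_force: [-0.2, -0.3, -1.0]
grip_width: 13.9
pos [507.3 221.7 197.9] ydir 108.14 tilt [-0.002 -0.001 -1.   ] shift 0.80 -41.90 -9.68 cm turn -0.006 q [ 0.27  0.42  1.49  0.    1.24 -1.61] F [-0.2 -0.3 -1. ] M [ 0.02  0.01 -0.06] w 13.9 t 20.93
```

```bash

python3 -m handwheel '[[[0,-2,-0.5,0],[0,-3.5,-0.8,0],[0,-4,-0.9,0],[0,-4,-0.9,0],[0,-4,-0.9,0],[0,-4,-0.9,0],[0,-4,-0.9,0],[0,-4,-0.9,0]]]' 0
python3 -m handwheel '[[[0,-4,-0.9,0],[0,-3,-0.7,0],[0,-2,-0.5,-0.006],[0,-1,-0.3,0],[0,0,0,0],[0,0,0,0]]]' 0
python3 - <<'E'
from h import *
togo((545.7,-206.6,190),108.5)
im,d=bot.capture('top'); save('t7',cv2.resize(im[165:240,115:190],(600,600),interpolation=cv2.INTER_CUBIC))
im,d=bot.capture('side'); save('s7',cv2.resize(im[200:320,280:400],(600,600),interpolation=cv2.INTER_CUBIC))
im,d=bot.capture('wrist'); save('w7',im);c=cam('wrist')
P=np.array([np.r_[atd(c,(u,v),d[v,u]),u,v] for v in range(100,300) for u in range(150,350) if d[v,u]>0])
P=P[np.hypot(P[:,0]-545,P[:,1]+206)<45]
L=P[(P[:,2]>22)&(P[:,2]<36)];print(np.median(L[:,2]),cv2.minEnclosingCircle(L[:,:2].astype(np.float32)))
E
```

```text
time: 21.6
tool_pos: [536.6, -81.1, 198.6]
tcp_rot: [2.328, 1.57, 2.644]
contact_force: [1.4, 0.3, -1.6]
grip_width: 14.1
time: 22.1
tool_pos: [545.5, -181.0, 198.5]
tcp_rot: [1.892, 1.569, 2.216]
contact_force: [-0.6, 1.2, -1.7]
grip_width: 14.1
pos [ 545.5 -181.   198.5] ydir 108.56 tilt [-0.001  0.001 -1.   ] shift 0.85 -2.43 -0.79 cm turn 0.001 q [-0.45  0.46  1.43  0.    1.26 -2.35] F [-0.6  1.2 -1.7] M [ 0.06  0.04 -0.01] w 14.1 t 22.1
25.156502829009384 ((545.89404296875, -206.44349670410156), 27.858489990234375)
```

View pics/t7.png

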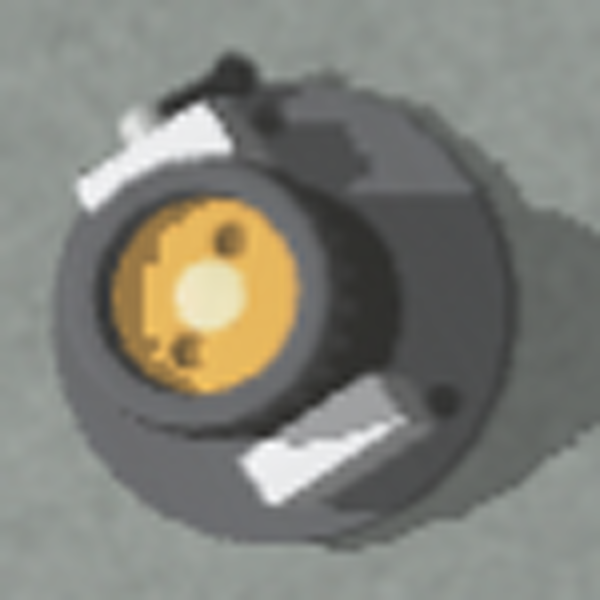

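View pics/w7.png

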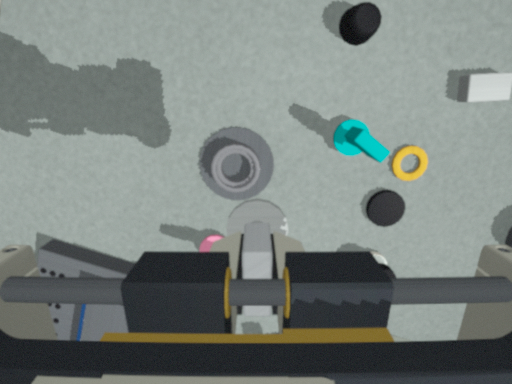

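```bash

python3 -m handwheel '[[[0,-1.2,-0.4,0],[0,-1.23,-0.39,0],[2,0,0,0],[3.5,0,0,0],[3.5,0,0,0],[2,0,0,0],[0,0,0,0],[0,0,0,0]]]' 0
python3 - <<'E'
from h import *
togo((545.7,-206.6,55.2),108.5)
im,d=bot.capture('side'); save('s8',cv2.resize(im[200:320,280:400],(600,600),interpolation=cv2.INTER_CUBIC))
E
```

```text
time: 22.92
tool_pos: [545.8, -207.8, 88.6]
tcp_rot: [2.354, 1.569, 2.68]
contact_force: [-0.6, -0.3, -0.2]
grip_width: 14.2
pos [ 545.8 -207.8   88.6] ydir 108.67 tilt [-0.001  0.001 -1.   ] shift 3.34 0.11 0.03 cm turn 0.003 q [-0.49  0.59  1.53 -0.    1.02 -2.39] F [-0.6 -0.3 -0.2] M [0.02 0.03 0.01] w 14.2 t 22.92
```

View pics/s8.png

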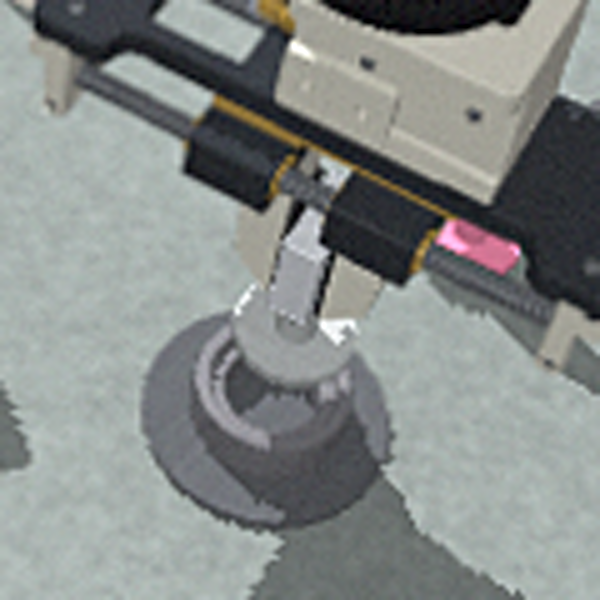

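Above the rest. I'll correct 1 mm sideways and lower gently.

```bash

python3 -m handwheel '[[[0.8,0.1,0.03,0.003],[0.8,0,0,0],[0.4,0,0,0],[0.3,0,0,0],[0,0,0,0],[0,0,0,0]]]' 0; python3 m.py 2
```

```text
time: 23.47
tool_pos: [546.1, -206.2, 66.0]
tcp_rot: [1.653, 1.571, 1.976]
contact_force: [0.3, -0.4, -0.5]
grip_width: 13.6
t 23.52 pos [ 546.2 -206.3   66.3] ydir 108.52 turned -0.244 F [-0.  -0.4 -0.7] M [0.045 0.005 0.006]
```

```bash

python3 - <<'E'
from h import *
togo((545.7,-206.6,55.2),108.5)
E
```

```text
pos [ 546.2 -206.3   66.3] ydir 108.52 tilt [ 0. -0. -1.] shift 1.11 -0.02 -0.06 cm turn 0.000 q [-0.49  0.61  1.56  0.    0.97 -2.39] F [-0.4 -0.4 -0.9] M [0.04 0.02 0.  ] w 13.8 t 23.52
```

```bash

python3 -m handwheel '[[[0.2,-0.02,-0.04,0],[0.2,0,0,0],[0.2,0,0,0],[0,0,0,0]]]' 0; python3 m.py 2
python3 -m handwheel '[[[0.2,0,0,0],[0.15,0,0,0],[0,0,0,0]]]' 0; python3 m.py 2
python3 -m handwheel '[[[0.1,0,0,0],[0,0,0,0]]]' 0; python3 m.py 2
```

```text
time: 23.85
tool_pos: [545.5, -206.4, 59.6]
tcp_rot: [2.218, 1.57, 2.542]
contact_force: [0.1, 0.2, -0.6]
grip_width: 14.1
t 23.9 pos [ 545.5 -206.4   59.8] ydir 108.52 turned -0.244 F [ 0.1  0.3 -0.9] M [0.033 0.052 0.037]
time: 24.15
tool_pos: [545.5, -206.4, 56.2]
tcp_rot: [2.152, 1.57, 2.476]
contact_force: [-1.0, 0.2, -1.8]
grip_width: 13.6
t 24.2 pos [ 545.6 -206.4   56.3] ydir 108.52 turned -0.244 F [-0.2 -0.3 -1. ] M [0.035 0.059 0.004]
time: 24.37
tool_pos: [545.7, -206.5, 55.5]
tcp_rot: [1.12, 1.571, 1.443]
contact_force: [-0.5, 0.5, -1.4]
grip_width: 13.6
t 24.42 pos [ 545.7 -206.5   55.5] ydir 108.52 turned -0.244 F [-0.3  0.3 -1.2] M [ 0.082 -0.001 -0.005]
```

```bash

python3 -m handwheel '[[[0.03,0,0,0],[0,0,0,0]]]' 0; python3 m.py 2
python3 -m handwheel '[[[0.03,0,0,0],[0,0,0,0]]]' 0; python3 m.py 2
```

```text
time: 24.58
tool_pos: [545.7, -206.5, 55.3]
tcp_rot: [0.185, 1.571, 0.508]
contact_force: [1.1, 0.6, -0.5]
grip_width: 14.0
t 24.63 pos [ 545.7 -206.5   55.3] ydir 108.52 turned -0.244 F [ 0.3  0.4 -0.9] M [0.029 0.009 0.014]
time: 24.8
tool_pos: [545.8, -206.5, 55.2]
tcp_rot: [-0.437, 1.571, -0.114]
contact_force: [-0.2, 0.2, 0.5]
grip_width: 14.0
t 24.85 pos [ 545.8 -206.5   55.1] ydir 108.52 turned -0.244 F [-0.7  0.2  0.8] M [0.092 0.063 0.002]
```

```bash

python3 -m handwheel '[[[0,0,0,0],[0,0,0,0],[0,0,0,0],[0,0,0,0],[0,0,0,0],[0,0,0,0]]]' 0.5; python3 m.py 2
python3 -m handwheel '[[[-0.5,0,0,0],[-2,0,0,0],[-4,0,0,0],[-4,0,0,0],[-4,0,0,0],[-2,0,0,0],[0,0,0,0],[0,0,0,0]]]' 0.5
python3 - <<'E'
from h import *
togo((545.7,-206.6,55.2),108.5)
for n in ['top','side','wrist']:
    im,d=bot.capture(n); save(n+'9',im); np.savez(f'pics/{n}9.npz',d=d)
c=cam('wrist')
P=np.array([atd(c,(u,v),d[v,u]) for v in range(100,330) for u in range(150,350) if d[v,u]>0])
P=P[np.hypot(P[:,0]-545,P[:,1]+206)<45]
T=P[(P[:,2]>85)&(P[:,2]<100)]; print(len(T),np.median(T[:,2]),cv2.minAreaRect(T[:,:2].astype(np.float32)))
a=cv2.imread('pics/side9.png');b=cv2.imread('pics/top9.png')
cv2.imwrite('pics/x9.png',np.hstack([cv2.resize(a[200:320,270:390],(400,400)),cv2.resize(b[165:240,115:190],(400,400))]))
E
```

```text
time: 25.35
tool_pos: [545.7, -206.5, 55.0]
tcp_rot: [0.248, 1.571, 0.571]
contact_force: [0.2, -0.5, -0.5]
grip_width: 44.8
t 25.4 pos [ 545.7 -206.5   54.9] ydir 108.52 turned -0.244 F [-0.  -0.6 -0.4] M [ 0.071 -0.008  0.018]
time: 26.07
tool_pos: [546.1, -206.7, 221.5]
tcp_rot: [-0.789, 1.568, -0.466]
contact_force: [-0.4, -0.1, -0.2]
grip_width: 45.9
pos [ 546.1 -206.7  221.5] ydir 108.52 tilt [ 0.003 -0.001 -1.   ] shift 16.63 0.06 -0.07 cm turn 0.000 q [-0.49  0.45  1.37  0.    1.32 -2.39] F [-0.4 -0.1 -0.2] M [0.04 0.05 0.02] w 45.9 t 26.07
498 91.64666638959628 ((545.6157836914062, -207.10194396972656), (36.13935470581055, 13.162839889526367), 18.164804458618164)
```

View pics/x9.png

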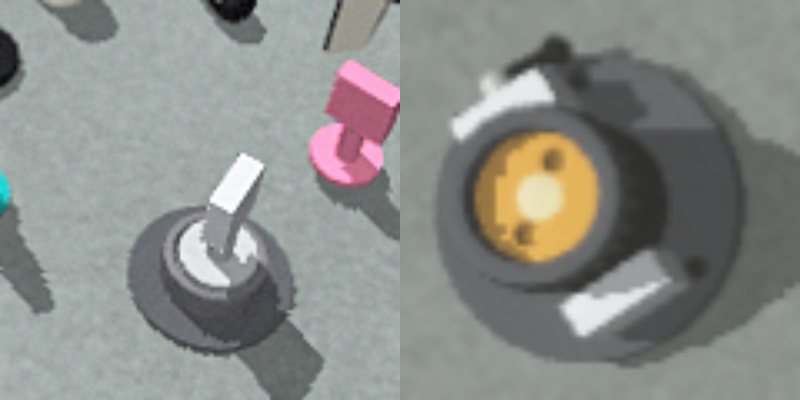

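View pics/top9.png

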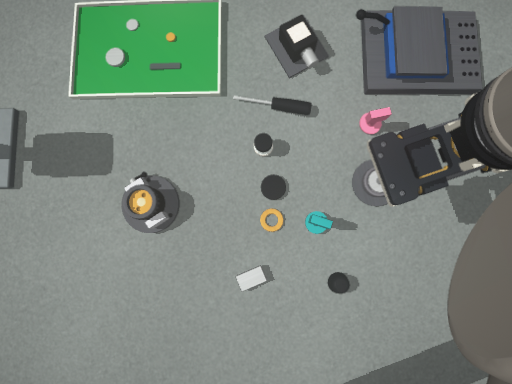

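```bash
python3 - <<'E'
from h import *
c=cam('top'); f=lambda x,y:(115+x/5.3333-.4,165+y/5.3333-.4)
h1=atz(c,f(152,160),59);h2=atz(c,f(123,234),59)
print(np.linalg.norm(h1-h2),(h1+h2)/2,np.degrees(np.arctan2(*(h1-h2)[[1,0]])))
a=cv2.imread('pics/top0.png').astype(int);b=cv2.imread('pics/top9.png').astype(int)
d=np.abs(a-b).max(2); 
for n,(x,y) in dict(driver=(290,105),jar=(263,145),cap=(273,187),spare=(271,220),turq=(318,222),block=(251,279),loupe=(339,283)).items(): print(n,np.mean(d[y-18:y+18,x-18:x+18]>40).round(3))
bot.close_job()
E
```

```text
26.05734786480442 [506.88861475 221.17409991  59.        ] -20.402685859267788
driver 0.0
jar 0.0
cap 0.0
spare 0.0
turq 0.0
block 0.0
loupe 0.0
the job is handed in; nothing more can be done
```

I turned the ring clockwise up against its stop and stood the spanner back in its rest. The job is handed in at about 26 s of robot time.

- **Taking the spanner and finding the holes:** I took the aluminium spanner from its rest, not the pink or turquoise one. The cameras showed the two ring holes at about 4.7° in the world frame. Lined up to that, the pins dropped in on the first descent, and the head lay on the ring with roughly 3 to 6 N of contact force.
- **Turning to the stop:** The moment held steady at about 0.15 N m while the ring turned, then climbed to about 0.30 N m at the stop, where I ended the turn. One of the last small steps read flat (0.269 then 0.260 N m, within the noise) before it rose to 0.296 N m. I unwound the spanner until the moment was near zero before lifting it out.
- **Last checks:**
  - The hole line now lies at about -20.4°, so the ring ended about 0.43 rad clockwise of where it started. That fits the expected 0.3 to 0.5 rad.
  - The spanner stands upright in its rest, with its top at about 92 mm and its centre within 1 mm of where it began.
  - The gripper is open and clear above it.
  - The top view shows no change at the screwdriver, jar, lens cap, spare ring, turquoise look-alike, gauge block or loupe. The pink look-alike was only checked by eye.

None of the checks failed. The stop was judged from the moment rise and the hole angle, because the ring's joint value can't be read directly.

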